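Press the shouldered bushing into the door lock

TASK

The front door's lock is being put back together. Take the brass bushing with the shoulder out of the black key tray and press it, narrow end down, into the bore of the spring-mounted block in the open lock case until its shoulder sits flush on the block all round; it is a tight fit and the block gives under the push, so press straight, slowly and gently, by feel, never with more than about 30 N. Then let go, and leave the other things where they are.

Things in the scene. Friction and masses are not known exactly. Their poses are not given: they have to be found in the camera images.
- bushing: Brass shouldered bushing, 120 g, 55 mm tall, round, z along its length, origin at the centre of its lower end. From there up: foot tapering from 21 to 24 mm diameter over 9 mm; 24 mm body to 22 mm; 36 mm diameter shoulder from 22 to 27 mm; smooth 22 mm diameter neck, to hold it by or press its flat top, from 27 to 55 mm. Starts upright, neck up, on the tray's floor.
- shoulder (a point): Centre of the underside of the bushing's shoulder, 22 mm above the bushing's origin.
- block: Bare steel block, 56 x 56 x 34 mm, origin at the centre of its underside, z up. It stands 16 mm proud of the lock case and floats on a stiff spring: at rest at the top of its travel, it sinks straight down several mm while pushed (10 mm at most; it must not be driven that far: 30 N is plenty) and comes back when let go.
- bore_mouth (a point): Centre of the mouth of the upright round bore, 25.6 mm wide, through the block; on its top face, 34 mm above the block's origin, about 52 mm above the table at rest; sinks with the block. Springy pads in the bore wall, 6 to 14 mm down, grip the bushing: it drops in freely for 6 mm, then needs a push of 8 to 22 N (friction varies), may go in with a jump, and is held. Home when the push climbs past 24 N.
- lockcase: Flat steel door-lock case lying fixed on the table, 130 mm (its x) by 100 mm (its y) and 36 mm high, a 42 mm high face plate with two bolts at its +x end. Origin at the centre of its underside. The block is in its middle.
- tray: Black plastic key tray fixed to the table, 130 mm (its x) by 220 mm (its y), walls 16 mm high and 4 mm thick, floor 4 mm thick. Origin at the centre of its underside. Bushing, plain sleeve and collar stand in a row along its y axis, 65 mm apart.
- sleeve: Bystander in the tray: plain brass tube without a shoulder, 24 mm diameter, 24 mm tall. Origin at the centre of its underside.
- collar: Bystander in the tray: flat brass ring, 36 mm diameter, 8 mm thick. Origin at the centre of its underside.
- padlock: Bystander: steel padlock lying flat, 75 mm long, 18 mm thick. Origin under the middle of its body.
- shoehorn: Bystander: wooden shoe horn lying flat, about 215 mm long along its x, 8 mm thick. Origin under its middle.
- peg: Bystander: green plastic clothes peg, 75 mm long along its x, 12 mm high. Origin under its middle.
- tin: Bystander: closed round aluminium tin, 87 mm diameter, 33 mm high, with a hinge. Origin at the centre of its underside.
- screwdriver: Bystander: screwdriver lying flat, 170 mm long along its x. Origin under its middle.
Things that resemble listed ones, but are neither listed nor needed, are in the scene too. Leave any orange look-alike of the lockcase alone.

How it is judged:
On the way, in this order (a step that is already met when the one before it is completed fails the run):
1. the bushing is lifted clear of the tray (height (world z) of bushing above 0.04 m), for 0.1 s.
2. the bushing's foot is in the bore, upright, by at least 4 mm, its shoulder still proud (z of shoulder in the frame of bore_mouth between 0.003 and 0.018 m and horizontal distance between shoulder and bore_mouth below 0.003 m and angle between the z axis of bushing and the z axis of block, either way round below 0.06 rad), for 0.1 s.
At the end, for the whole second after the job is handed in: The bushing stands in the bore, neck up, its shoulder within 1.5 mm of the block's top face, centred within 3 mm and square within 0.06 rad; it is let go and at rest, and the block has sprung back to within 3 mm of its first height (z of shoulder in the frame of bore_mouth between -0.002 and 0.0015 m and horizontal distance between shoulder and bore_mouth below 0.003 m and angle between the z axis of bushing and the z axis of block, either way round below 0.06 rad and linear speed of bushing below 0.02 m/s and contact force between the fingers and bushing below 0.1 N and distance of bore_mouth from where it was at the start of the episode below 0.003 m); the robot touches nothing.
It fails at once if the push is too hard: the block is driven down by more than 7.5 mm (32 to 36 N), or bushing and block are jammed together with over 110 N all contacts added up (z of bore_mouth in the frame of lockcase below 0.0445 m or contact force between bushing and block above 110 N).
It fails at once if the robot pushes on the block itself with more than 20 N (contact force between the arm and block above 20 N).
It fails at once if another thing is pushed aside by more than 30 mm (distance of any of sleeve, collar, padlock, shoehorn, peg, tin, screwdriver from where it was at the start of the episode above 0.03 m).
It also fails if it takes over 58 s, if anything falls off the work surface, if the arm or the gripper's body presses on something with over 40 N, if the wrist force passes 120 N, or if a joint passes its speed limit or range.

ROBOT

A 6-joint arm with a two-finger parallel gripper is mounted at the origin on the work surface. World frame = base frame: x ahead of the robot, y to its left, z up, the work surface at z = 0. Lengths are in m, angles in rad, forces in N, time in s.
With the tool pointing down it reaches from about 0.275 to 0.75 m from the base axis. Payload 10.2 kg.
Tool frame: the origin (TCP) lies on the centre line of the jaws, within the pads' length; the fingertips stand 8 mm ahead of it and the grasp point (between the pads) lies 11 mm behind it; z points along the fingers, y is the direction in which the jaws open and shut (so a half turn about z gives the same grasp; the last joint's range is limited). The gripper opens to 85 mm and grips with 20 to 120 N. Pads are 22 mm wide; open, the fingers measure 114 mm over their backs; the gripper's body (76 mm by 85 mm) begins 54 mm behind the grasp point. The pads swing forward as they close: fully open they stand 13 mm farther back than shut.
Start: joints at [-0.223, 0.313, 1.498, -0, 1.331, -0.223], TCP at [0.525, -0, 0.239] pointing down, gripper open.
Joint ranges: [-2.94, 2.94], [-0.97, 2.17], [0.19, 2.56], [-1.23, 4.37], [0.02, 3.11], [-2.88, 2.88]. Speed limits (rad/s): [2.39, 2.39, 3.01, 3.14, 3.14, 3.14].

INTERFACE

Orientations are given as a 3x3 rotation matrix whose columns are the frame's x, y, z axes.
In Python, from rig import bot gives the robot as it stands.
- The arm moves only by the tool move_arm, never from a script. Its argument "commands" is a list of rows, each a list of 5 numbers: the shift along the tool's x, y, z in mm, then the turn about the tool's z in rad, then the gripper's target within -1 to 1 (fully open at 1, half-way at 0, shut at -1). A call has 1 to 10 rows; each row is the pose to reach, as a shift and turn from the pose commanded when the call began, along the tool's axes at that moment; what a row does not reach only later rows make up. A row lasts 1/10 s, in which the tool goes at most 50 mm and 8.59 degrees, less where a joint would pass 70% of its speed; a pose out of reach is approached as far as the arm can. A call with a gripper value outside its range is refused whole. The fingers move at their own pace and stop on an object; "newtons" is the grip in N (left out, the last holds). Time passes only in rows, so rows that repeat a pose let the fingers close. It gives the time, the measured TCP pose, the force and the opening at its end, in the units of the state.
- bot.sense(): the state, without advancing time (a new reading comes with each control period).
- bot.read_camera(name): name is "scene" or "side" or "wrist"; returns the picture (384x512x3 uint8, red, green, blue); there is no depth.
- bot.camera_model(name): a dict with "intrinsics" (3x3 intrinsics, pixels), "eye" and "rotation" of the camera in the world; the wrist camera has in their place "hand_eye" (4x4, takes a point from camera to tool coordinates, whose origin is the TCP and whose axes are the flange's). Camera axes: x right, y down, z forward; pixel columns grow to the right and rows downward; lengths in m; the calibration is good to about 2 mm. A picture is of the moment at which its call begins: read the wrist's pose just before it. camera_model takes no time and is no camera call.
- bot.sign_off(): hands the job in, once; it reports no verdict.
The state is a dict: "t": time; "joint_positions": joint angles; "qd": joint speeds; "joint_torque": joint torques, N m; "position": TCP position; "ee_rot": TCP orientation; "contact_force": force on the tool from outside, world axes, zero at the start; "ft_torque": the same for the moment, N m; "gripper_width": finger opening in m.
Only numpy, scipy, OpenCV 4.12 (cv2) and the standard library are available. Lean on these libraries where they do the work, as an engineer would, in place of code of your own. Each camera call takes 0.05 s, during which the arm holds its last target.

## Working session

There is one attempt and no reset: what is moved stays moved. The work goes in short steps, Python scripts to look and compute and a tool call to move; the robot and the scene stay as the last step left them, time stands still between calls to the robot, and variables do not carry over. Pictures are saved under pics/ and viewed, and the job is handed in when it is done.

Besides the shell and the picture viewer there is one more tool, called after "Call:" as name(argument=value, ...), one argument or row to a line, values as JSON. move_arm: Moves the arm, as the interface text tells. Its arguments: {"type":"object","properties":{"commands":{"type":"array","items":{"type":"array","items":{"type":"number"}}},"newtons":{"type":"number"}},"required":["commands"]}

```bash
mkdir -p pics
cat > h.py <<'E'
from rig import bot
import numpy as np, cv2
def snap(n,f):
    s=bot.sense(); im=bot.read_camera(n); cv2.imwrite(f'pics/{f}.png',cv2.cvtColor(im,cv2.COLOR_RGB2BGR)); return s,im
def cam(n,s=None):
    m=bot.camera_model(n); K=np.array(m['intrinsics'])
    if 'eye' in m: return K,np.array(m['eye']),np.array(m['rotation'])
    H=np.array(m['hand_eye']); R=np.array(s['ee_rot']); return K,np.array(s['position'])+R@H[:3,3],R@H[:3,:3]
def back(c,u,v,z):
    K,e,R=c; d=R@np.linalg.solve(K,[u,v,1]); return e+d*(z-e[2])/d[2]
def proj(c,p):
    K,e,R=c; q=K@(R.T@(np.array(p)-e)); return q[:2]/q[2]
def crop(f,x0,y0,x1,y1,k,o):
    im=cv2.imread(f'pics/{f}.png')[y0:y1,x0:x1]; cv2.imwrite(f'pics/{o}.png',cv2.resize(im,None,fx=k,fy=k,interpolation=cv2.INTER_CUBIC))
E
python3 - <<'E'
from h import *
import json
for n in ['scene','side','wrist']:
    s,_=snap(n,n+'0'); print(n,bot.camera_model(n))
print(s)
E
```

```text
scene {'intrinsics': array([[397.44613697,   0.        , 255.50624063],
       [  0.        , 397.44613697, 188.06123858],
       [  0.        ,   0.        ,   1.        ]]), 'eye': array([ 1.05511702, -0.44416694,  0.74520148]), 'rotation': array([[ 0.58333085,  0.57077522, -0.57787609],
       [ 0.81218852, -0.40231359,  0.42248502],
       [ 0.00865658, -0.71579287, -0.698259  ]])}
side {'intrinsics': array([[499.2262371 ,   0.        , 260.62265778],
       [  0.        , 499.2262371 , 202.56896933],
       [  0.        ,   0.        ,   1.        ]]), 'eye': array([0.29496682, 1.33591871, 0.93593876]), 'rotation': array([[-0.99164902, -0.05887281,  0.11474414],
       [-0.12843185,  0.53170435, -0.83713544],
       [-0.01172544, -0.84488134, -0.53482524]])}
wrist {'intrinsics': array([[275.58654992,   0.        , 256.29642429],
       [  0.        , 275.58654992, 192.88477921],
       [  0.        ,   0.        ,   1.        ]]), 'hand_eye': array([[ 1.22037705e-03, -9.57280523e-01, -2.89158279e-01,
         7.28507114e-02],
       [ 9.99999255e-01,  1.17173774e-03,  3.41316244
[... 331 characters left out ...]
, -2.23418055e-01]), 'qd': array([ 1.58907723e-04, -1.95758124e-03, -6.23930392e-04,  5.61535309e-05,
        2.14437512e-04, -8.39087294e-04]), 'joint_torque': array([ 2.30574413e-03, -4.12899542e+01, -2.60142785e+01, -1.81123951e-04,
        3.02137116e-03,  1.15447833e-05]), 'position': array([5.24774986e-01, 5.20424124e-05, 2.38790601e-01]), 'ee_rot': array([[-4.97002021e-05,  9.99999352e-01, -1.13699184e-03],
       [ 9.99999968e-01,  4.99829326e-05,  2.48638389e-04],
       [ 2.48695058e-04, -1.13697944e-03, -9.99999323e-01]]), 'contact_force': array([-0.23038081,  0.36553624, -0.11445447]), 'ft_torque': array([0.0555818 , 0.00956977, 0.00779584]), 'gripper_width': 0.08544465794656436}
```

View pics/scene0.png

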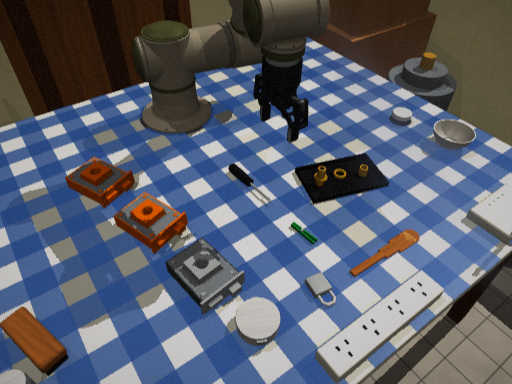

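View pics/side0.png

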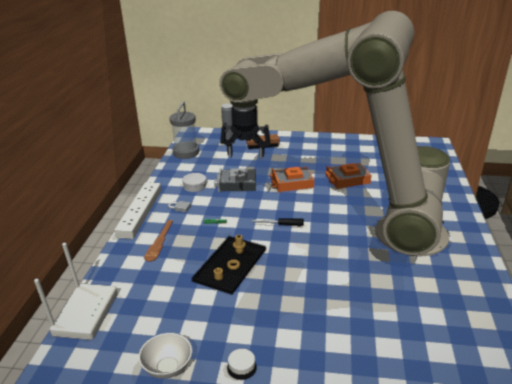

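View pics/wrist0.png

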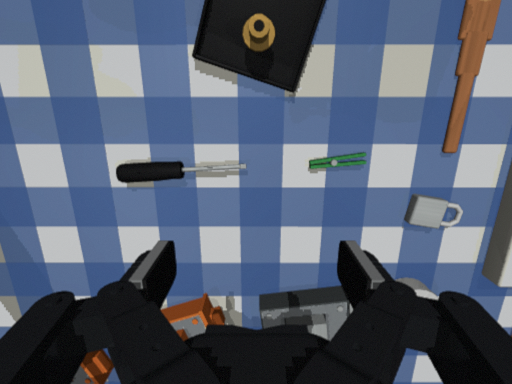

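Run:
```python
from h import *
crop('scene0',285,145,395,205,7,'c1'); crop('scene0',160,235,250,310,8,'c2'); crop('side0',190,160,265,295,5,'c3')
s=bot.sense(); cw=cam('wrist',s)
print('wrist neck', back(cw,259,25,.059)); cs=cam('scene'); print('scene neck top',back(cs,321,169,.059)); print('shoulder', back(cs,321,180,.03))
```

```text
wrist neck [0.52651759 0.15484323 0.059     ]
scene neck top [0.5277805  0.15204042 0.059     ]
shoulder [0.53801111 0.14752345 0.03      ]
```

View pics/c1.png

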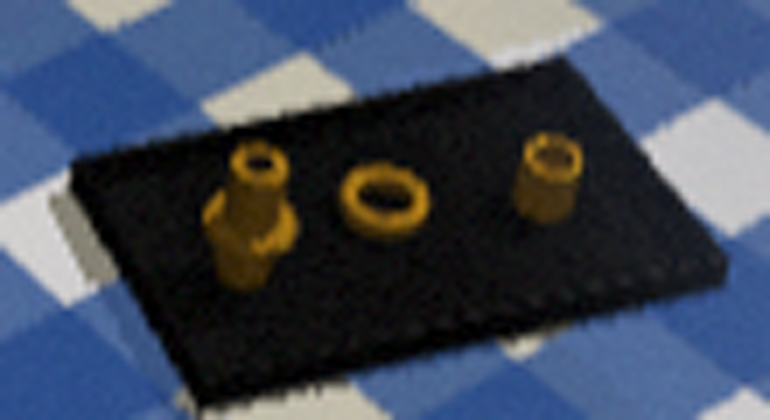

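View pics/c2.png

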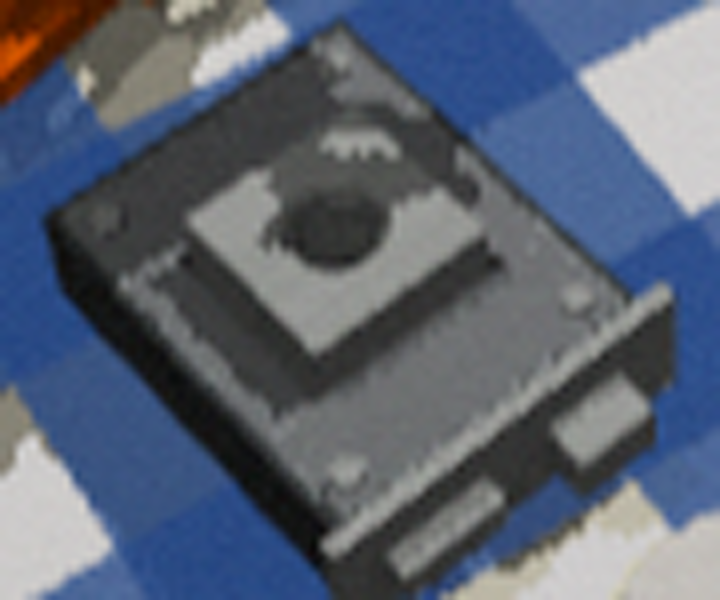

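View pics/c3.png

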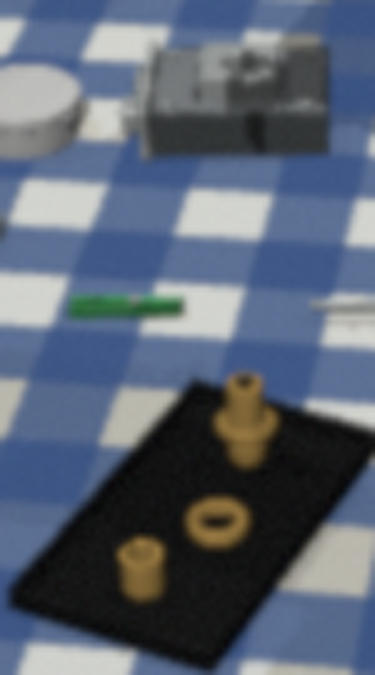

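Run:
```python
from h import *
s=bot.sense(); cs=cam('scene'); cd=cam('side')
print('neck scene',back(cs,321.7,167.9,.059),'side',back(cd,238.6,235.8,.059))
print('bore scene',back(cs,201.2,263.3,.052))
for (x,y) in [(318,355),(490,238),(188,218)]: print(back(cs,160+x/8-.4,235+y/8-.4,.052))
for (x,y) in [(330,552),(668,292)]: print('plate',back(cs,160+x/8-.4,235+y/8-.4,.042))
for (x,y) in [(200,400),(725,262),(565,60),(75,160)]: print('tray',back(cs,285+x/7-.4,145+y/7-.4,.016))
print('collar',back(cs,285+385/7,145+195/7,.012),'sleeve',back(cs,285+553/7,145+157/7,.028))
```

```text
neck scene [0.52561285 0.1564853  0.059     ] side [0.52449758 0.15377738 0.059     ]
bore scene [ 0.59887732 -0.24877177  0.052     ]
[ 0.62971622 -0.27094886  0.052     ]
[ 0.62482744 -0.21671452  0.052     ]
[ 0.57381489 -0.27781995  0.052     ]
plate [ 0.67376001 -0.29396985  0.042     ]
plate [ 0.65974288 -0.18457346  0.042     ]
tray [0.57656411 0.08782282 0.016     ]
tray [0.6377043  0.30121701 0.016     ]
tray [0.51738177 0.34166919 0.016     ]
tray [0.44877149 0.13528743 0.016     ]
collar [0.53379476 0.22492781 0.012     ] sleeve [0.56706111 0.27993991 0.028     ]
```

Call:
move_arm(
  commands=[
    [40, 0, 30, 0, 1],
    [80, 0, 60, 0, 1],
    [120, 0, 90, 0, 1],
    [155, 0.5, 119, 0, 1],
    [155, 0.5, 119, 0, 1],
    [155, 0.5, 119, 0, 1],
  ],
  newtons=60,
)

```text
t: 0.75
position: [0.5253, 0.1553, 0.1199]
ee_rot: [[-0.001, 1.0, -0.001], [1.0, 0.001, -0.0], [-0.0, -0.001, -1.0]]
contact_force: [-0.4, -0.3, 0.6]
gripper_width: 0.0853
```

Run:
```python
from h import *
s,_=snap('wrist','w1'); print(s['t'],s['position'],s['contact_force'])
c=cam('wrist',s)
print(proj(c,[.5255,.155,.059]),proj(c,[.5255,.155,.031]))
```

```text
0.75 [0.52525722 0.15533298 0.11988932] [-0.366766   -0.33884326  0.56196187]
[257.57516188 210.14401955] [257.46700282 198.73999446]
```

View pics/w1.png

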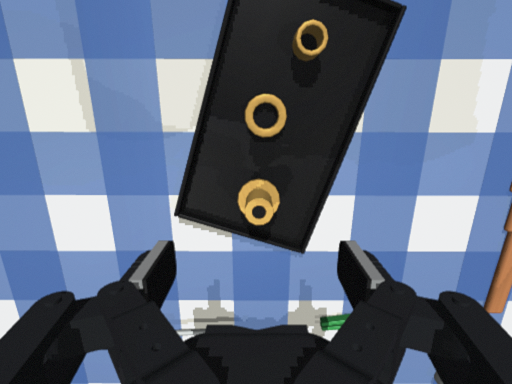

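Call:
move_arm(
  commands=[
    [-0.5, 1, 30, 0, 1],
    [-0.5, 1, 55, 0, 1],
    [-0.5, 1, 70, 0, 1],
    [-0.5, 1, 77, 0, 1],
    [-0.5, 1, 77, 0, -1],
    [-0.5, 1, 77, 0, -1],
    [-0.5, 1, 77, 0, -1],
    [-0.5, 1, 77, 0, -1],
    [-0.5, 1, 77, 0, -1],
    [-0.5, 1, 77, 0, -1],
  ],
  newtons=80,
)

```text
t: 1.8
position: [0.527, 0.1545, 0.0443]
ee_rot: [[-0.0, 1.0, 0.002], [1.0, 0.0, 0.0], [0.0, 0.002, -1.0]]
contact_force: [-1.6, 0.1, 5.2]
gripper_width: 0.0194
```

Run:
```python
from h import *
s,_=snap('wrist','w2'); print(s['t'],s['position'],s['contact_force'],s['gripper_width'])
crop('w2',150,180,360,340,3.5,'w2c')
```

```text
1.8 [0.52701169 0.15453705 0.04425404] [-1.5932764   0.0511211   5.22120851] 0.01941159964167178
```

View pics/w2c.png

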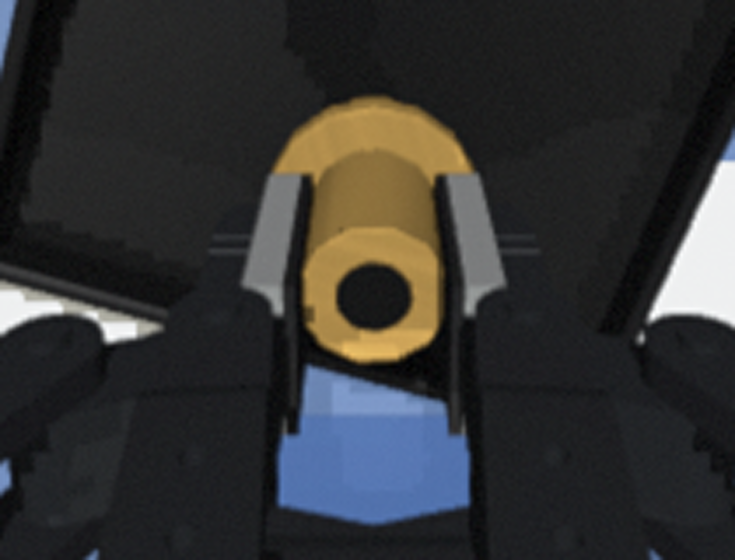

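Call:
move_arm(
  commands=[
    [0, 0, -5, 0, -1],
    [0, 0, -20, 0, -1],
    [0, 0, -50, 0, -1],
    [0, 0, -90, 0, -1],
    [0, 0, -100, 0, -1],
    [0, 0, -100, 0, -1],
  ],
)

```text
t: 2.45
position: [0.527, 0.1546, 0.1447]
ee_rot: [[-0.0, 1.0, 0.003], [1.0, 0.0, 0.0], [0.0, 0.003, -1.0]]
contact_force: [-0.7, -0.4, -1.8]
gripper_width: 0.0193
```

Run:
```python
from h import *
s,_=snap('wrist','w3'); print(s['t'],s['position'],s['contact_force'],s['gripper_width'])
snap('scene','s3');snap('side','d3')
crop('w3',150,180,360,340,3.5,'w3c'); 
for n,f in(('scene','s3'),('side','d3')):
    p=proj(cam(n),s['position']).astype(int);print(n,p); x,y=p; crop(f,x-35,y-30,x+45,y+40,8,f+'c')
```

```text
2.45 [0.52702889 0.15459485 0.14467056] [-0.74358378 -0.37365805 -1.77270394] 0.019314425601792088
scene [325 142]
side [236 211]
```

View pics/w3c.png

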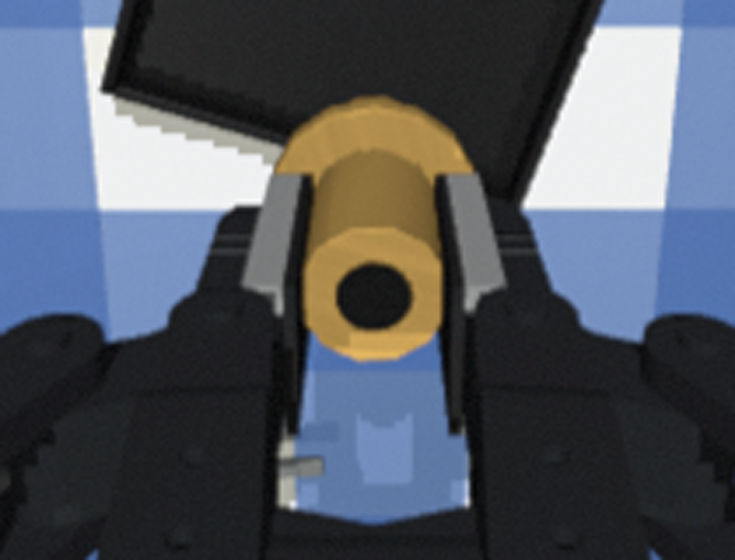

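View pics/s3c.png

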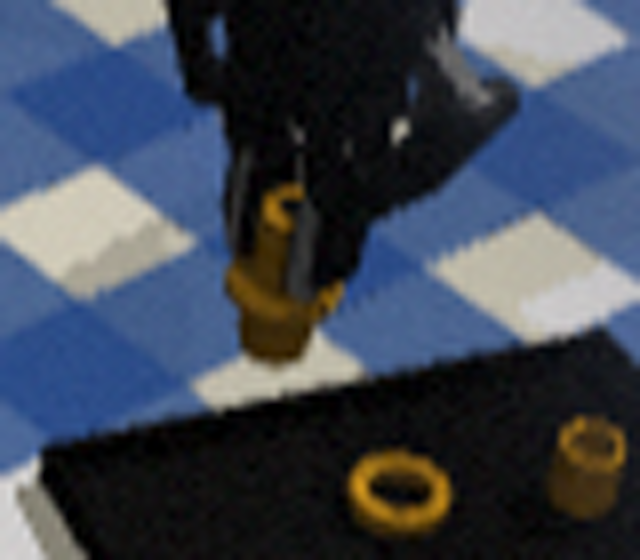

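View pics/d3c.png

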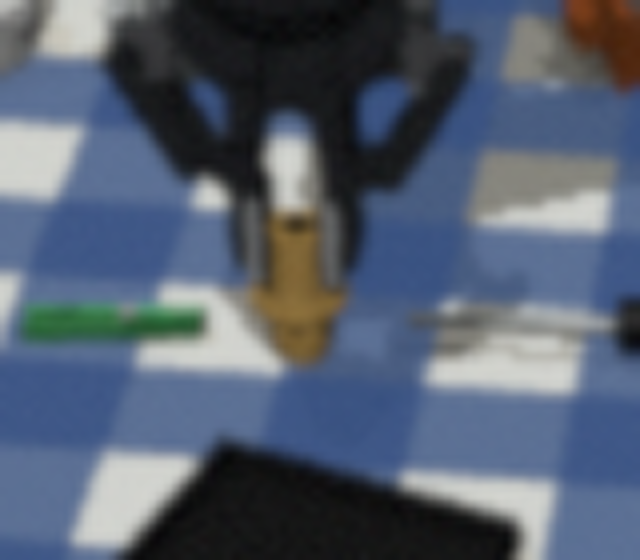

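Call:
move_arm(
  commands=[
    [-40, 6, -15, 0, -1],
    [-90, 14, -15, 0, -1],
    [-140, 22, -15, 0, -1],
    [-190, 30, -15, 0, -1],
    [-240, 38, -15, 0, -1],
    [-290, 46, -15, 0, -1],
    [-340, 54, -15, 0, -1],
    [-390, 62, -15, 0, -1],
    [-435, 68, -15, 0, -1],
    [-465, 72, -15, 0, -1],
  ],
)

```text
t: 3.6
position: [0.5976, -0.3138, 0.1558]
ee_rot: [[0.002, 1.0, -0.003], [1.0, -0.002, 0.001], [0.001, -0.003, -1.0]]
contact_force: [0.5, -0.1, -1.3]
gripper_width: 0.0192
```

Call:
move_arm(
  commands=[
    [0, 0, 0, 0, -1],
    [0, 0, 0, 0, -1],
    [0, 0, 0, 0, -1],
  ],
)

```text
t: 3.9
position: [0.5984, -0.3093, 0.1574]
ee_rot: [[-0.001, 1.0, -0.001], [1.0, 0.001, 0.001], [0.001, -0.001, -1.0]]
contact_force: [0.7, 0.2, -1.4]
gripper_width: 0.0197
```

Run:
```python
from h import *
s,_=snap('wrist','w4'); print(s['t'],s['position'],s['ee_rot'],s['contact_force'],s['gripper_width'])
print(proj(cam('wrist',s),[.599,-.248,.052]))
crop('w4',150,60,360,220,3.8,'w4c')
```

```text
3.9 [ 0.59840267 -0.30927728  0.15735835] [[-9.63854358e-04  9.99998519e-01 -1.42585355e-03]
 [ 9.99998629e-01  9.65771922e-04  1.34477723e-03]
 [ 1.34615229e-03 -1.42455543e-03 -9.99998079e-01]] [ 0.69303745  0.2408638  -1.42137904] 0.01973570527546899
[258.11561549 124.03034893]
```

View pics/w4.png

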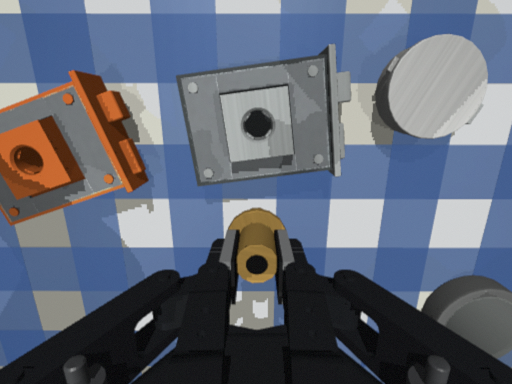

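View pics/w4c.png

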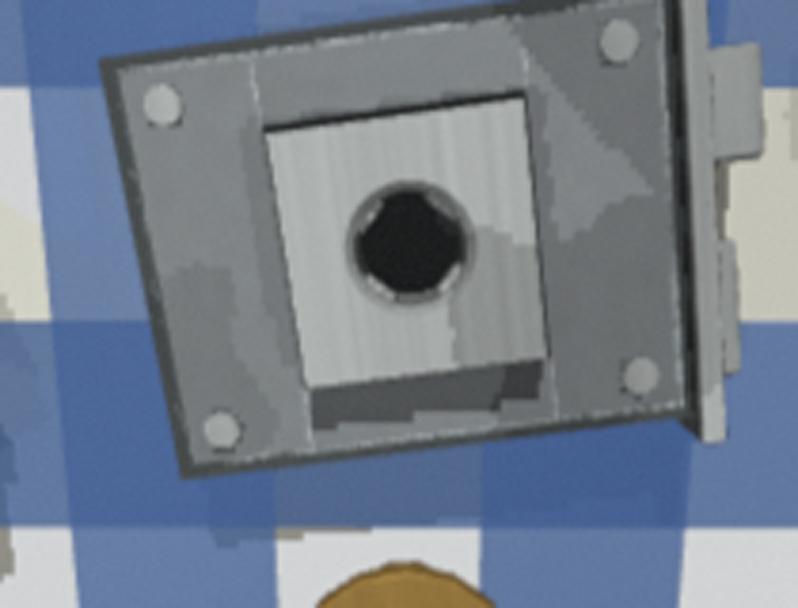

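Run:
```python
from h import *
crop('w4',210,200,310,290,7,'w4d')
s={'position':np.array([.59840267,-.30927728,.15735835]),'ee_rot':np.array([[-9.63854358e-04,9.99998519e-01,-1.42585355e-03],[9.99998629e-01,9.65771922e-04,1.34477723e-03],[1.34615229e-03,-1.42455543e-03,-9.99998079e-01]])}
c=cam('wrist',s); print('bore',back(c,257.5,123.6,.052)); P=s['position']
for u,v in [(256.2,264.5)]: print('neck rel',back(c,u,v,P[2]+.0147)-P)
for dx,dy in[(0,0)]:
  for h,r in ((.055,.011),(.027,.018),(.027,.011),(0.055,.005)):
    cc=P+[0,0,-.0403+h]
    t=np.linspace(0,2*np.pi,60); q=np.array([proj(c,cc+[r*np.cos(a),r*np.sin(a),0]) for a in t]); print(h,r,'centre',proj(c,cc),'u',q[:,0].min(),q[:,0].max(),'v',q[:,1].min(),q[:,1].max())
```

```text
bore [ 0.59847502 -0.24764573  0.052     ]
neck rel [-0.00068971 -0.0011043   0.0147    ]
0.055 0.011 centre [257.59072396 262.54442856] u 235.49394057947066 279.69848836011425 v 242.5256604040724 281.6567393774507
0.027 0.018 centre [257.44662427 237.6017699 ] u 227.18901632934595 287.70662724730903 v 209.14715369144625 264.30930841815405
0.027 0.011 centre [257.44662427 237.6017699 ] u 238.96738306076162 275.93825924152435 v 220.43068574172054 254.11979662291648
0.055 0.005 centre [257.59072396 262.54442856] u 247.5531406296102 267.639379751602 v 253.5607668476169 271.3400978621631
```

View pics/w4d.png

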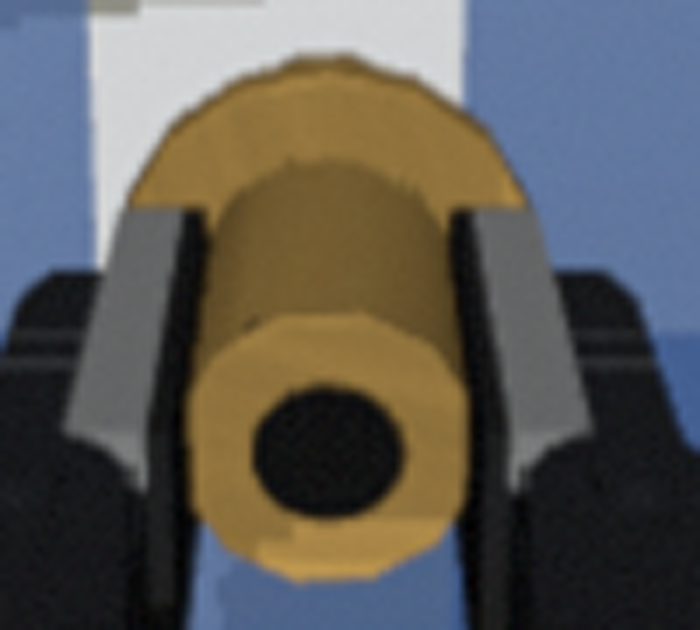

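Call:
move_arm(
  commands=[
    [30, 0.5, 10, 0, -1],
    [55, 0.5, 30, 0, -1],
    [62, 0.5, 50, 0, -1],
    [62, 0.5, 57, 0, -1],
    [62, 0.5, 57, 0, -1],
    [62, 0.5, 57, 0, -1],
  ],
)

```text
t: 4.55
position: [0.5994, -0.2491, 0.1023]
ee_rot: [[0.0, 1.0, 0.001], [1.0, -0.0, -0.001], [-0.001, 0.001, -1.0]]
contact_force: [-0.8, -0.1, -1.4]
gripper_width: 0.0197
```

Run:
```python
from h import *
s=bot.sense(); print(s['t'],s['position'],s['ee_rot'],s['contact_force'],s['gripper_width'])
snap('scene','s5');snap('side','d5');snap('wrist','w5')
P=s['position']
for n,f in(('scene','s5'),('side','d5')):
    c=cam(n); p=proj(c,[.5985,-.2476,.06]).astype(int); x,y=p; crop(f,x-40,y-40,x+40,y+30,9,f+'c')
    g=lambda q:(proj(c,q)-[x-40,y-40]+.5)*9-.5
    b=P-[0,0,.0403]
    print(n,'crop: bore',g([.5985,-.2476,.052]),'foot',g(b),'shoulder',g(b+[0,0,.022]),'top',g(b+[0,0,.055]))
crop('w5',180,140,330,290,4,'w5c')
```

```text
4.55 [ 0.59937033 -0.24913352  0.10230121] [[ 2.58100725e-04  9.99999135e-01  1.29000440e-03]
 [ 9.99999504e-01 -2.56859972e-04 -9.61893890e-04]
 [-9.61561708e-04  1.29025202e-03 -9.99998705e-01]] [-0.81208811 -0.05809162 -1.35743747] 0.019747340096287015
scene crop: bore [369.36878106 390.16245431] foot [361.74113797 370.54198486] shoulder [353.20905835 313.2229305 ] top [339.78435088 223.0348906 ]
side crop: bore [371.73738414 389.14114221] foot [369.34961969 365.65730684] shoulder [367.31189426 317.76153406] top [364.20535072 244.7436971 ]
```

View pics/s5c.png

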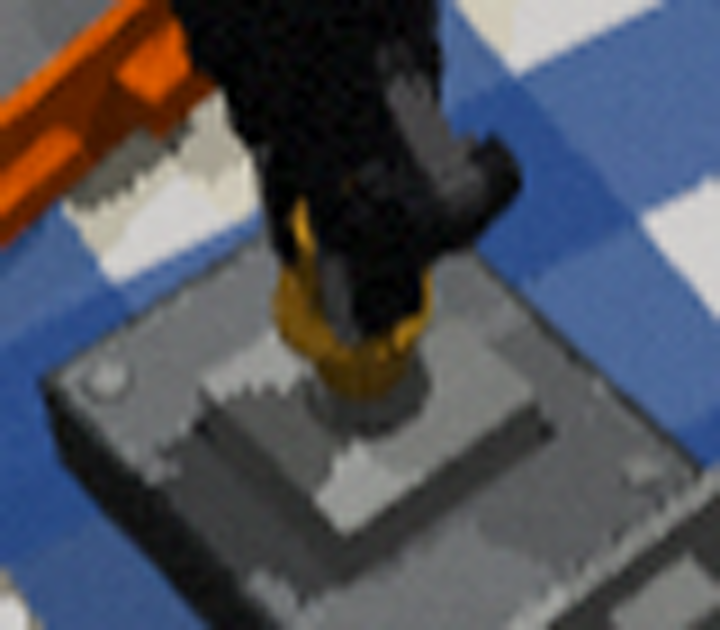

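View pics/d5c.png

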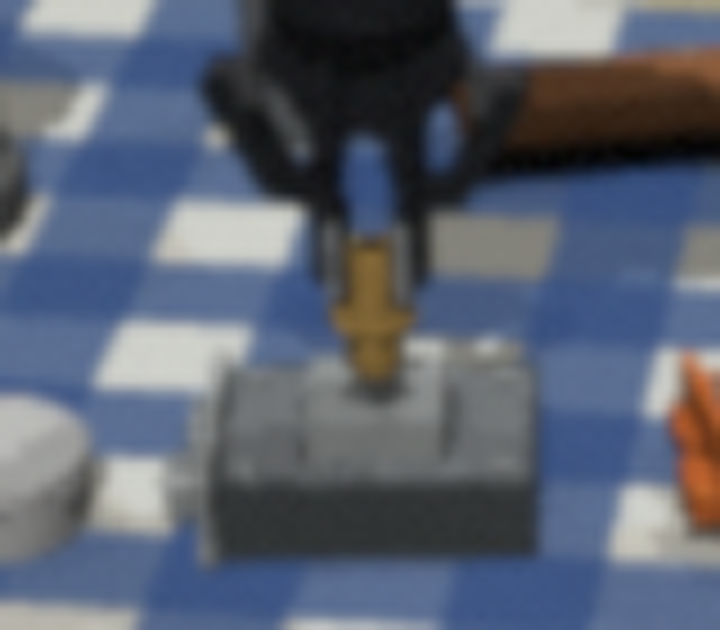

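View pics/w5c.png

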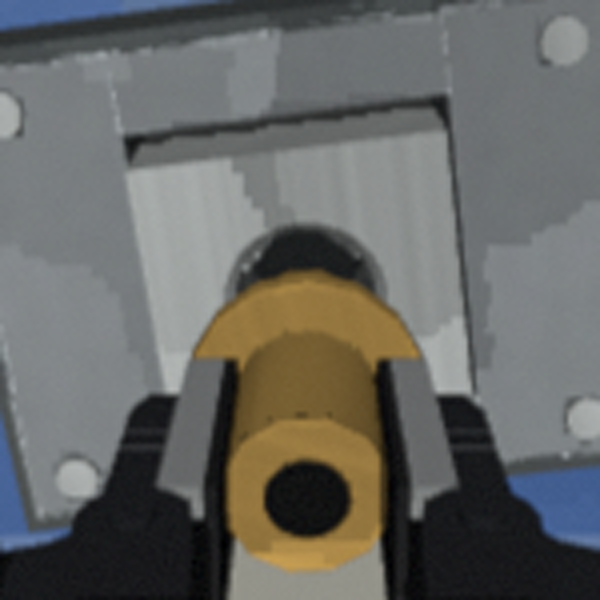

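Call:
move_arm(
  commands=[
    [0, 0, 0, 0, -1],
    [0, 0, 0, 0, -1],
    [0, 0, 0, 0, -1],
    [0, 0, 0, 0, -1],
  ],
)

```text
t: 5.1
position: [0.599, -0.2486, 0.1013]
ee_rot: [[0.0, 1.0, 0.0], [1.0, -0.0, -0.0], [-0.0, 0.0, -1.0]]
contact_force: [-0.4, -0.3, -1.8]
gripper_width: 0.0195
```

Run:
```python
from h import *
s,_=snap('wrist','w6'); print(s['t'],s['position'],s['contact_force'],s['ft_torque'],s['gripper_width'])
c=cam('wrist',s); B=[.5985,-.2476,.052]
t=np.linspace(0,6.28,200); q=np.array([proj(c,np.array(B)+[.0128*np.cos(a),.0128*np.sin(a),0]) for a in t]); q=(q-[180,140]+.5)*4-.5
print('rim pred crop u',q[:,0].min(),q[:,0].max(),'vtop',q[:,1].min())
crop('w6',180,140,330,290,4,'w6c')
```

```text
5.1 [ 0.59901233 -0.24855047  0.10134391] [-0.35639002 -0.32957438 -1.83378191] [-0.01383358  0.00853775  0.0097467 ] 0.01953644814188768
rim pred crop u 236.30146181080147 378.72669805524333 vtop 230.02140234254762
```

View pics/w6c.png

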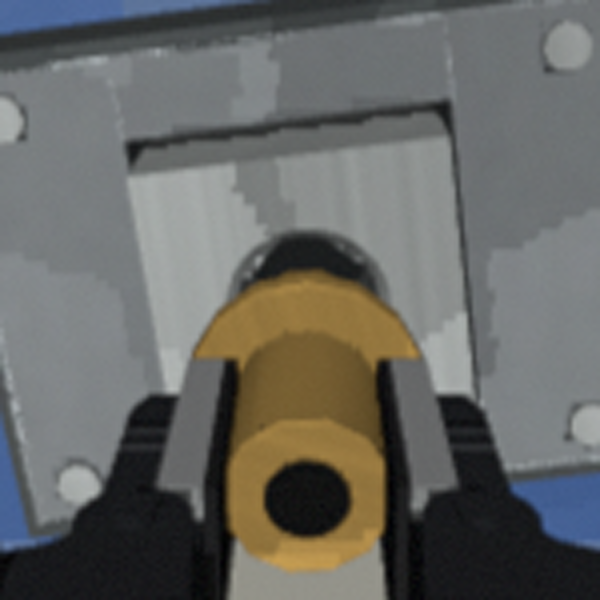

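Call:
move_arm(
  commands=[
    [1, 0, 2, 0, -1],
    [1, 0, 4, 0, -1],
    [1, 0, 6, 0, -1],
    [1, 0, 8, 0, -1],
    [1, 0, 9, 0, -1],
    [1, 0, 10, 0, -1],
    [1, 0, 11, 0, -1],
    [1, 0, 12, 0, -1],
    [1, 0, 12, 0, -1],
    [1, 0, 12, 0, -1],
  ],
)

```text
t: 6.15
position: [0.599, -0.2475, 0.0893]
ee_rot: [[0.0, 1.0, 0.0], [1.0, -0.0, 0.0], [0.0, 0.0, -1.0]]
contact_force: [0.1, -0.1, -2.2]
gripper_width: 0.0193
```

```bash
python3 - <<'E'
from h import *
s,_=snap('wrist','w7'); print(s['t'],s['position'],s['contact_force'],s['ft_torque'],s['gripper_width'])
snap('scene','s7');snap('side','d7')
for n,f in(('scene','s7'),('side','d7')):
    x,y=proj(cam(n),[.5985,-.2476,.06]).astype(int); crop(f,x-40,y-40,x+40,y+30,5,f+'c')
E
cd pics; python3 -c "
import cv2,numpy as np
cv2.imwrite('m7.png',np.hstack([cv2.imread('s7c.png'),cv2.imread('d7c.png')]))"
```

```text
6.15 [ 0.59901921 -0.24752346  0.08932085] [ 0.07882313 -0.05179222 -2.22263419] [ 0.02588822 -0.03170697 -0.06894691] 0.01929883039889864
```

View pics/m7.png

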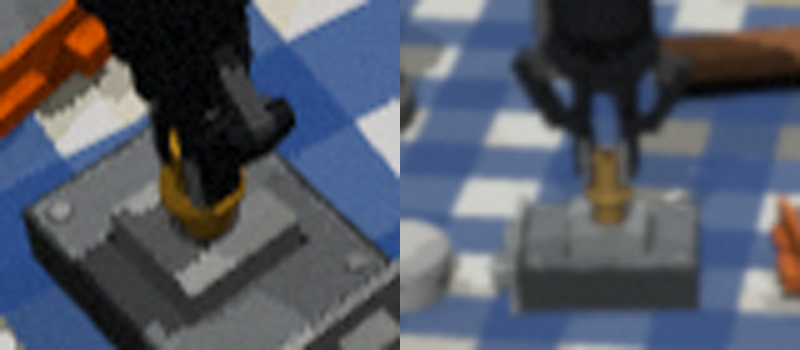

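Call:
move_arm(
  commands=[
    [0, 0, 0.5, 0, -1],
    [0, 0, 1, 0, -1],
    [0, 0, 1.5, 0, -1],
    [0, 0, 2, 0, -1],
    [0, 0, 2.5, 0, -1],
    [0, 0, 3, 0, -1],
    [0, 0, 3.5, 0, -1],
    [0, 0, 4, 0, -1],
  ],
)

```text
t: 7.1
position: [0.5991, -0.2477, 0.0855]
ee_rot: [[0.0, 1.0, 0.0], [1.0, -0.0, -0.0], [-0.0, 0.0, -1.0]]
contact_force: [1.0, 0.1, 0.5]
gripper_width: 0.0195
```

Call:
move_arm(
  commands=[
    [0, 0, 0.5, 0, -1],
    [0, 0, 1, 0, -1],
    [0, 0, 1.5, 0, -1],
    [0, 0, 2, 0, -1],
    [0, 0, 2, 0, -1],
  ],
)

```text
t: 7.6
position: [0.5992, -0.2478, 0.0835]
ee_rot: [[0.0, 1.0, 0.001], [1.0, -0.0, -0.001], [-0.001, 0.001, -1.0]]
contact_force: [1.6, -2.8, 2.4]
gripper_width: 0.0194
```

Run:
```python
from h import *
s=bot.sense(); print(s['position'],s['contact_force'],s['ft_torque'])
```

```text
[ 0.59915517 -0.24784435  0.08351233] [ 1.64631424 -2.80499262  2.38990529] [-0.53061927 -0.09640624  0.0354167 ]
```

Call:
move_arm(
  commands=[
    [-0.5, 0.2, 0, 0, -1],
    [-0.5, 0.2, 0.5, 0, -1],
    [-0.5, 0.2, 1, 0, -1],
    [-0.5, 0.2, 1.5, 0, -1],
    [-0.5, 0.2, 1.5, 0, -1],
  ],
)

```text
t: 8.1
position: [0.5993, -0.2482, 0.082]
ee_rot: [[-0.0, 1.0, 0.0], [1.0, 0.0, -0.0], [-0.0, 0.0, -1.0]]
contact_force: [-0.7, -2.7, 3.2]
gripper_width: 0.0192
```

Call:
move_arm(
  commands=[
    [-0.5, 0, 0, 0, -1],
    [-0.5, 0, 0.5, 0, -1],
    [-0.5, 0, 1, 0, -1],
    [-0.5, 0, 1.5, 0, -1],
    [-0.5, 0, 2, 0, -1],
    [-0.5, 0, 2, 0, -1],
  ],
)

```text
t: 8.7
position: [0.5993, -0.2485, 0.0803]
ee_rot: [[-0.0, 1.0, 0.0], [1.0, 0.0, -0.0], [-0.0, 0.0, -1.0]]
contact_force: [-0.4, -2.3, 7.2]
gripper_width: 0.0194
```

```bash
python3 - <<'E'
from h import *
s,_=snap('wrist','w8'); print(s['t'],s['position'],s['contact_force'],s['ft_torque'],s['gripper_width'])
snap('scene','s8');snap('side','d8')
for n,f in(('scene','s8'),('side','d8')):
    x,y=proj(cam(n),[.5985,-.2476,.06]).astype(int); crop(f,x-40,y-40,x+40,y+30,5,f+'c')
crop('w8',180,140,330,290,3,'w8c')
E
cd pics; python3 -c "
import cv2,numpy as np
cv2.imwrite('m8.png',np.hstack([cv2.imread('s8c.png'),cv2.imread('d8c.png')]))"
```

```text
8.7 [ 0.59934494 -0.24849649  0.08028138] [-0.42390472 -2.34264638  7.23920479] [-0.22806002  0.20596449 -0.04250958] 0.019374191602788807
```

View pics/m8.png

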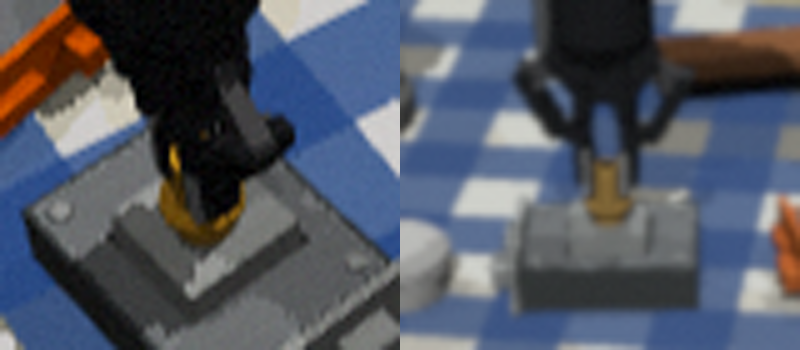

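View pics/w8c.png

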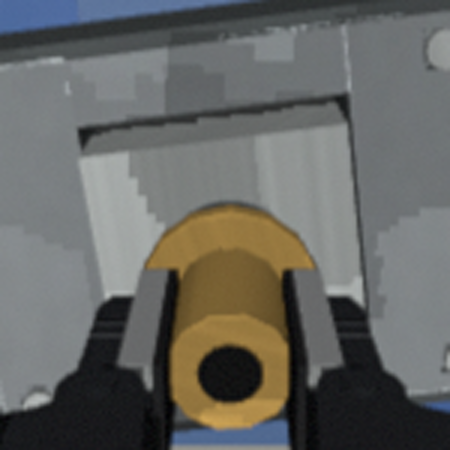

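Call:
move_arm(
  commands=[
    [-0.4, 0, 0.5, 0, -1],
    [-0.4, 0, 1, 0, -1],
    [-0.4, 0, 1.5, 0, -1],
    [-0.4, 0, 2, 0, -1],
    [-0.4, 0, 2, 0, -1],
  ],
)

```text
t: 9.35
position: [0.5995, -0.2487, 0.0787]
ee_rot: [[-0.0, 1.0, 0.001], [1.0, 0.0, 0.0], [0.0, 0.001, -1.0]]
contact_force: [-1.2, -0.5, 10.0]
gripper_width: 0.0192
```

Call:
move_arm(
  commands=[
    [0, -0.1, 0.5, 0, -1],
    [0, -0.1, 1, 0, -1],
    [0, -0.1, 1.5, 0, -1],
    [0, -0.1, 1.5, 0, -1],
  ],
)

```text
t: 9.75
position: [0.5995, -0.2487, 0.0774]
ee_rot: [[-0.0, 1.0, 0.001], [1.0, 0.0, -0.0], [-0.0, 0.001, -1.0]]
contact_force: [-1.3, -0.3, 11.9]
gripper_width: 0.0192
```

Call:
move_arm(
  commands=[
    [0, 0, 0.5, 0, -1],
    [0, 0, 1, 0, -1],
    [0, 0, 1.5, 0, -1],
    [0, 0, 1.5, 0, -1],
  ],
)

```text
t: 10.15
position: [0.5996, -0.2488, 0.0762]
ee_rot: [[-0.0, 1.0, 0.002], [1.0, 0.0, -0.0], [-0.0, 0.002, -1.0]]
contact_force: [-1.0, 0.4, 12.6]
gripper_width: 0.0196
```

Call:
move_arm(
  commands=[
    [0, 0, 0.5, 0, -1],
    [0, 0, 1, 0, -1],
    [0, 0, 1, 0, -1],
  ],
)

```text
t: 10.45
position: [0.5997, -0.2488, 0.0753]
ee_rot: [[-0.0, 1.0, 0.002], [1.0, 0.0, -0.001], [-0.001, 0.002, -1.0]]
contact_force: [-0.4, 0.0, 13.0]
gripper_width: 0.0195
```

Call:
move_arm(
  commands=[
    [0, 0, 0.5, 0, -1],
    [0, 0, 1, 0, -1],
    [0, 0, 1.5, 0, -1],
    [0, 0, 1.5, 0, -1],
  ],
)

```text
t: 10.85
position: [0.5997, -0.2488, 0.074]
ee_rot: [[-0.0, 1.0, 0.002], [1.0, 0.0, -0.001], [-0.001, 0.002, -1.0]]
contact_force: [-1.1, 0.5, 13.8]
gripper_width: 0.0197
```

Call:
move_arm(
  commands=[
    [0, 0, 0.5, 0, -1],
    [0, 0, 1, 0, -1],
    [0, 0, 1, 0, -1],
  ],
)

```text
t: 11.15
position: [0.5993, -0.2486, 0.0713]
ee_rot: [[-0.0, 1.0, 0.001], [1.0, 0.0, 0.0], [0.0, 0.001, -1.0]]
contact_force: [1.4, 0.3, 4.7]
gripper_width: 0.0192
```

```bash
python3 - <<'E'
from h import *
s,_=snap('wrist','w9'); print(s['t'],s['position'],s['contact_force'],s['ft_torque'],s['gripper_width'])
snap('scene','s9');snap('side','d9')
for n,f in(('scene','s9'),('side','d9')):
    x,y=proj(cam(n),[.5985,-.2476,.06]).astype(int); crop(f,x-40,y-40,x+40,y+30,5,f+'c')
crop('w9',180,140,330,290,3,'w9c')
E
cd pics; python3 -c "
import cv2,numpy as np
cv2.imwrite('m9.png',np.hstack([cv2.imread('s9c.png'),cv2.imread('d9c.png')]))"
```

```text
11.15 [ 0.59932226 -0.24862628  0.07131143] [1.42808961 0.28562961 4.66374426] [-0.05432124 -0.27570657  0.00787186] 0.019232702927322525
```

View pics/m9.png

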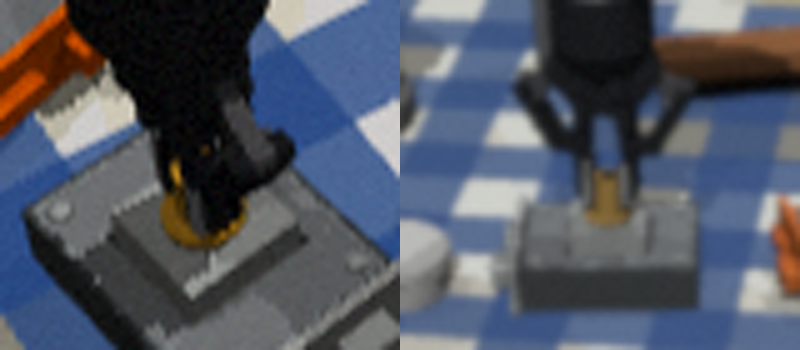

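View pics/w9c.png

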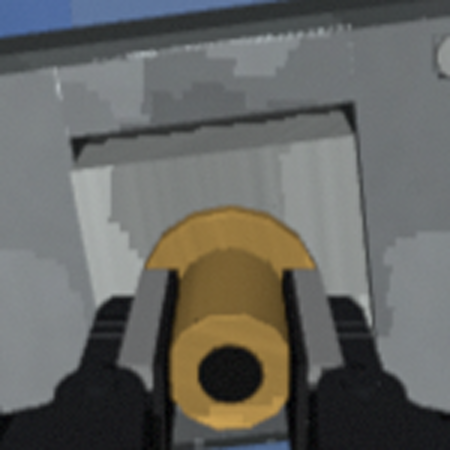

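Call:
move_arm(
  commands=[
    [0, 0, 0.5, 0, -1],
    [0, 0, 1, 0, -1],
    [0, 0, 1.5, 0, -1],
    [0, 0, 1.5, 0, -1],
  ],
)

```text
t: 11.7
position: [0.5993, -0.2487, 0.0703]
ee_rot: [[-0.0, 1.0, 0.001], [1.0, 0.0, 0.0], [0.0, 0.001, -1.0]]
contact_force: [-0.7, -0.5, 9.7]
gripper_width: 0.0194
```

Call:
move_arm(
  commands=[
    [0, 0, 0.5, 0, -1],
    [0, 0, 1, 0, -1],
    [0, 0, 1, 0, -1],
  ],
)

```text
t: 12.0
position: [0.5994, -0.2488, 0.0695]
ee_rot: [[-0.0, 1.0, 0.001], [1.0, 0.0, -0.0], [-0.0, 0.001, -1.0]]
contact_force: [-0.3, 1.0, 11.1]
gripper_width: 0.0192
```

Call:
move_arm(
  commands=[
    [0, 0, 0.5, 0, -1],
    [0, 0, 1, 0, -1],
    [0, 0, 1, 0, -1],
  ],
)

```text
t: 12.3
position: [0.5994, -0.2489, 0.0687]
ee_rot: [[-0.0, 1.0, 0.001], [1.0, 0.0, -0.0], [-0.0, 0.001, -1.0]]
contact_force: [-0.2, 0.1, 11.3]
gripper_width: 0.0195
```

Call:
move_arm(
  commands=[
    [0, 0, 0.5, 0, -1],
    [0, 0, 1, 0, -1],
    [0, 0, 1, 0, -1],
  ],
)

```text
t: 12.6
position: [0.5994, -0.2488, 0.0679]
ee_rot: [[-0.0, 1.0, 0.001], [1.0, 0.0, -0.0], [-0.0, 0.001, -1.0]]
contact_force: [-1.7, 1.9, 12.6]
gripper_width: 0.0196
```

Call:
move_arm(
  commands=[
    [0, 0, 0.5, 0, -1],
    [0, 0, 1, 0, -1],
    [0, 0, 1, 0, -1],
  ],
)

```text
t: 12.9
position: [0.5995, -0.2489, 0.0672]
ee_rot: [[-0.0, 1.0, 0.001], [1.0, 0.0, -0.0], [-0.0, 0.001, -1.0]]
contact_force: [-2.2, 2.4, 15.5]
gripper_width: 0.0193
```

Call:
move_arm(
  commands=[
    [0, 0, 0.5, 0, -1],
    [0, 0, 0.8, 0, -1],
    [0, 0, 0.8, 0, -1],
  ],
)

```text
t: 13.2
position: [0.5995, -0.2489, 0.0667]
ee_rot: [[-0.0, 1.0, 0.001], [1.0, 0.0, -0.0], [-0.0, 0.001, -1.0]]
contact_force: [-4.0, 2.5, 16.0]
gripper_width: 0.0194
```

Call:
move_arm(
  commands=[
    [0.3, -0.3, 0.3, 0, -1],
    [0.3, -0.3, 0.8, 0, -1],
    [0.3, -0.3, 0.8, 0, -1],
  ],
)

```text
t: 13.5
position: [0.5995, -0.2489, 0.0664]
ee_rot: [[-0.0, 1.0, 0.002], [1.0, 0.0, -0.001], [-0.001, 0.002, -1.0]]
contact_force: [-2.4, 1.6, 19.3]
gripper_width: 0.0196
```

Run:
```python
from h import *
s=bot.sense(); print(s['t'],s['position'],s['contact_force'],s['ft_torque'])
```

```text
13.5 [ 0.59945529 -0.24886387  0.06635547] [-2.3911582   1.61010629 19.26225863] [0.28174998 0.57030167 0.03738258]
```

Call:
move_arm(
  commands=[
    [0, 0, 0.3, 0, -1],
    [0, 0, 0.6, 0, -1],
    [0, 0, 0.6, 0, -1],
  ],
)

```text
t: 13.8
position: [0.5994, -0.2489, 0.066]
ee_rot: [[-0.0, 1.0, 0.002], [1.0, 0.0, -0.001], [-0.001, 0.002, -1.0]]
contact_force: [-3.9, 2.1, 20.2]
gripper_width: 0.0192
```

Call:
move_arm(
  commands=[
    [0, 0, 0.3, 0, -1],
    [0, 0, 0.6, 0, -1],
    [0, 0, 0.6, 0, -1],
  ],
)

```text
t: 14.1
position: [0.5995, -0.2489, 0.0656]
ee_rot: [[-0.0, 1.0, 0.002], [1.0, 0.0, -0.001], [-0.001, 0.002, -1.0]]
contact_force: [-4.6, 3.0, 21.7]
gripper_width: 0.0192
```

```bash
python3 - <<'E'
from h import *
s,_=snap('wrist','w10'); print(s['t'],s['position'],s['contact_force'],s['ft_torque'],s['gripper_width'])
snap('scene','s10');snap('side','d10')
for n,f in(('scene','s10'),('side','d10')):
    x,y=proj(cam(n),[.5985,-.2476,.06]).astype(int); crop(f,x-40,y-40,x+40,y+30,5,f+'c')
crop('w10',180,140,330,290,3,'w10c')
E
cd pics; python3 -c "
import cv2,numpy as np
cv2.imwrite('m10.png',np.hstack([cv2.imread('s10c.png'),cv2.imread('d10c.png')]))"
```

```text
14.1 [ 0.59949183 -0.24885532  0.06559268] [-4.64803921  2.96590605 21.74623444] [0.38900394 0.73504182 0.01902575] 0.01917019320471163
```

View pics/m10.png

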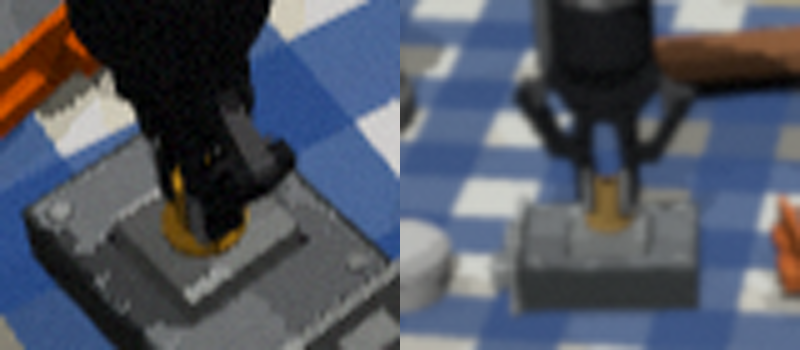

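View pics/w10c.png

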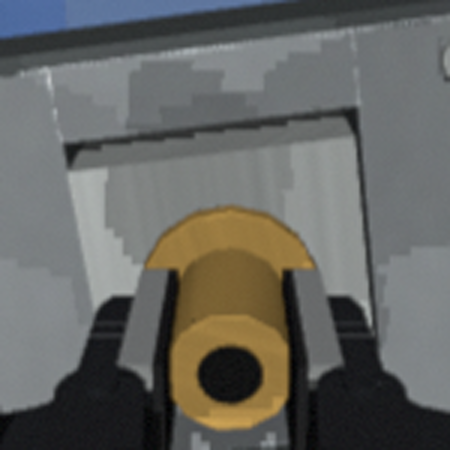

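Call:
move_arm(
  commands=[
    [0.3, -0.5, 0.3, 0, -1],
    [0.3, -0.5, 0.7, 0, -1],
    [0.3, -0.5, 0.7, 0, -1],
  ],
)

```text
t: 14.55
position: [0.5994, -0.2489, 0.0653]
ee_rot: [[-0.0, 1.0, 0.004], [1.0, 0.0, -0.002], [-0.002, 0.004, -1.0]]
contact_force: [-2.5, 2.4, 22.4]
gripper_width: 0.0198
```

Run:
```python
from h import *
s=bot.sense(); print(s['t'],s['position'],s['contact_force'],s['ft_torque'])
```

```text
14.55 [ 0.59943385 -0.24887611  0.06531158] [-2.50502031  2.40282908 22.44620125] [ 0.23861215  0.53095196 -0.04034399]
```

Call:
move_arm(
  commands=[
    [0, 0, 0.4, 0, -1],
    [0, 0, 0.6, 0, -1],
    [0, 0, 0.6, 0, -1],
    [0, 0, 0.6, 0, -1],
  ],
)

```text
t: 14.95
position: [0.5995, -0.2488, 0.065]
ee_rot: [[-0.0, 1.0, 0.004], [1.0, 0.0, -0.002], [-0.002, 0.004, -1.0]]
contact_force: [-2.6, 1.7, 22.4]
gripper_width: 0.0193
```

Call:
move_arm(
  commands=[
    [0, 0, 0.4, 0, -1],
    [0, 0, 0.8, 0, -1],
    [0, 0, 0.8, 0, -1],
    [0, 0, 0.8, 0, -1],
  ],
)

```text
t: 15.35
position: [0.5995, -0.2489, 0.0644]
ee_rot: [[-0.0, 1.0, 0.004], [1.0, 0.0, -0.002], [-0.002, 0.004, -1.0]]
contact_force: [-4.1, 2.5, 26.1]
gripper_width: 0.0192
```

Call:
move_arm(
  commands=[
    [0, 0, -1, 0, -1],
    [0, 0, -2, 0, -1],
    [0, 0, -3, 0, -1],
    [0, 0, -4, 0, -1],
    [0, 0, -4, 0, -1],
  ],
)

```text
t: 15.85
position: [0.5994, -0.2489, 0.0671]
ee_rot: [[-0.0, 1.0, 0.003], [1.0, 0.0, -0.002], [-0.002, 0.003, -1.0]]
contact_force: [0.7, -0.6, 15.6]
gripper_width: 0.0192
```

Call:
move_arm(
  commands=[
    [0, 0, -1, 0, -1],
    [0, 0, -2, 0, -1],
    [0, 0, -3, 0, -1],
    [0, 0, -3, 0, -1],
    [0, 0, -3, 0, -1],
  ],
)

```text
t: 16.35
position: [0.5993, -0.2488, 0.0689]
ee_rot: [[0.0, 1.0, 0.003], [1.0, -0.0, -0.002], [-0.002, 0.003, -1.0]]
contact_force: [4.0, -1.8, 8.4]
gripper_width: 0.0194
```

Run:
```python
from h import *
s,_=snap('wrist','w11'); print(s['t'],s['position'],s['contact_force'],s['ft_torque'],s['gripper_width'])
```

```text
16.35 [ 0.59932214 -0.24878523  0.06893523] [ 3.99416633 -1.78893381  8.38797783] [-0.27115918 -0.53124526  0.05516078] 0.019366080227716933
```

Call:
move_arm(
  commands=[
    [-0.3, 0.5, -1, 0, -1],
    [-0.3, 0.5, -2, 0, -1],
    [-0.3, 0.5, -2, 0, -1],
    [-0.3, 0.5, -2, 0, -1],
  ],
)

```text
t: 16.8
position: [0.5993, -0.2487, 0.07]
ee_rot: [[0.0, 1.0, 0.001], [1.0, -0.0, -0.0], [-0.0, 0.001, -1.0]]
contact_force: [4.8, -1.3, 4.9]
gripper_width: 0.0195
```

Call:
move_arm(
  commands=[
    [0, 0, 0, 0, -0.3],
    [0, 0, 0, 0, 0],
    [0, 0, 0, 0, 0.3],
    [0, 0, 0, 0, 0.6],
    [0, 0, 0, 0, 1],
    [0, 0, 0, 0, 1],
    [0, 0, 0, 0, 1],
  ],
)

```text
t: 17.5
position: [0.5988, -0.2486, 0.0699]
ee_rot: [[-0.0, 1.0, -0.0], [1.0, 0.0, 0.0], [0.0, -0.0, -1.0]]
contact_force: [0.3, -0.8, -0.5]
gripper_width: 0.0856
```

Run:
```python
from h import *
s,_=snap('wrist','w12'); print(s['t'],s['position'],s['contact_force'],s['ft_torque'],s['gripper_width'])
crop('w12',180,140,330,290,4,'w12c')
```

```text
17.5 [ 0.59875925 -0.24856643  0.0698594 ] [ 0.31272743 -0.75766389 -0.45445567] [-0.00278895  0.01285867  0.02110823] 0.08558903180545162
```

View pics/w12c.png

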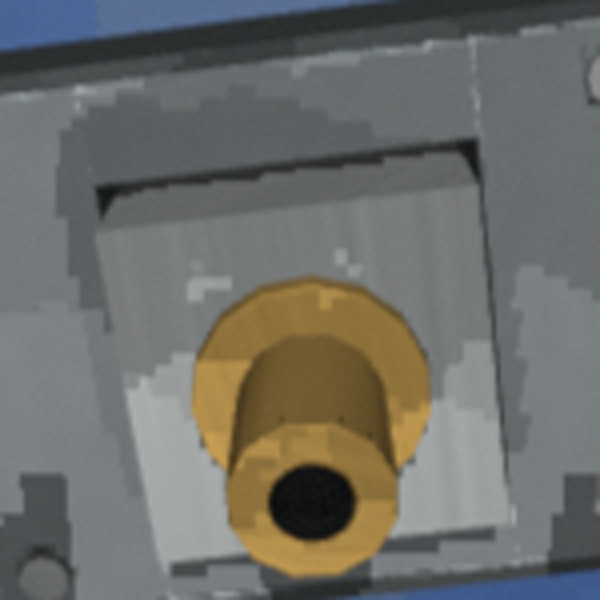

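Call:
move_arm(
  commands=[
    [0, 0, -10, 0, 1],
    [0, 0, -35, 0, 1],
    [0, 0, -60, 0, 1],
    [-30, 0, -60, 0, 1],
    [-60, 0, -60, 0, 1],
    [-60, 0, -60, 0, -1],
    [-60, 0, -60, 0, -1],
    [-60, 0, -60, 0, -1],
    [-60, 0, -60, 0, -1],
  ],
)

```text
t: 18.45
position: [0.599, -0.3077, 0.1301]
ee_rot: [[-0.001, 1.0, 0.0], [1.0, 0.001, 0.0], [0.0, 0.0, -1.0]]
contact_force: [0.5, 0.5, -0.2]
gripper_width: 0.0282
```

Run:
```python
from h import *
s,_=snap('wrist','w13'); print(s['t'],s['position'],s['contact_force'],s['gripper_width'])
snap('scene','s13');snap('side','d13')
for n,f in(('scene','s13'),('side','d13')):
    c=cam(n);x,y=proj(c,[.5985,-.2476,.06]).astype(int); crop(f,x-35,y-40,x+35,y+30,9,f+'c')
    g=lambda q:(proj(c,q)-[x-35,y-40]+.5)*9-.5
    for gap in(0,.002):
        b=np.array([.5987,-.2482,.052+gap]); print(n,gap,'top',g(b+[0,0,.033]),'sh top',g(b+[0,0,.005]),'under',g(b))
crop('w13',200,70,320,170,6,'w13c')
```

```text
18.45 [ 0.59902355 -0.30767871  0.1301495 ] [ 0.46841469  0.54483468 -0.24292773] 0.028247445743957527
scene 0 top [309.92611061 306.6354611 ] sh top [320.68841925 379.36573307] under [322.55694298 391.99297162]
scene 0.002 top [309.13739847 301.30544777] sh top [319.93658536 374.28493808] under [321.81142168 386.95483635]
side 0 top [323.46348209 316.73231896] sh top [326.04495998 377.63852283] under [326.50150135 388.40995039]
side 0.002 top [323.27746079 312.34341769] sh top [325.86196983 373.32113733] under [326.31904468 384.10515148]
```

View pics/s13c.png

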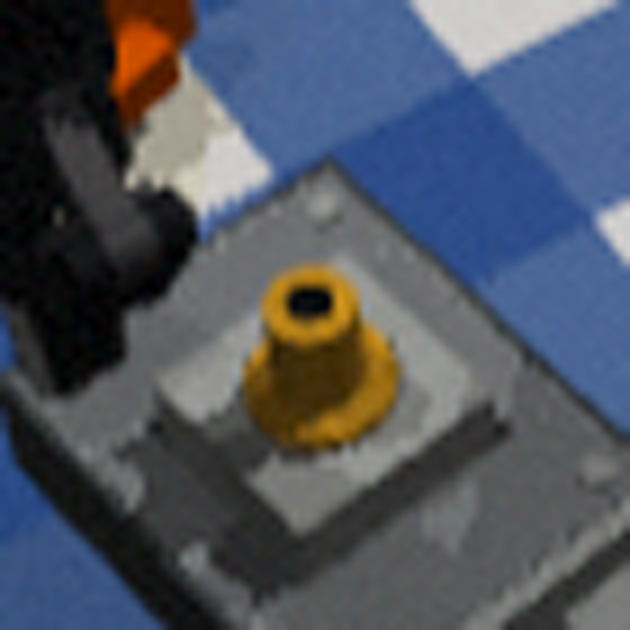

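View pics/d13c.png

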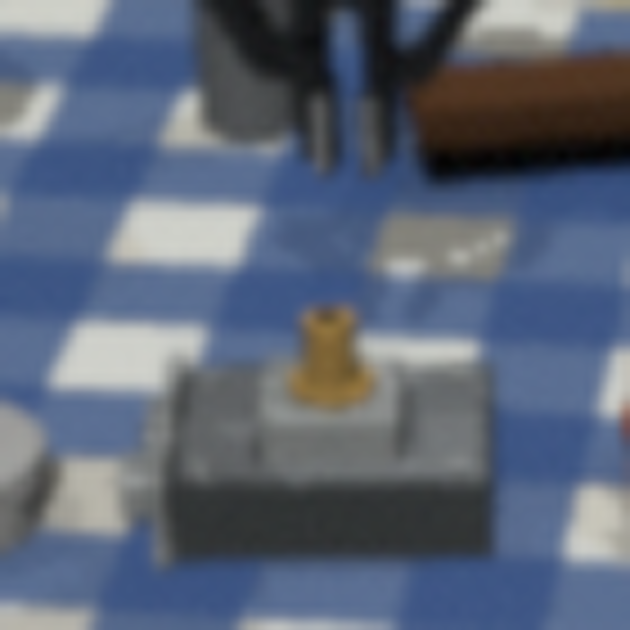

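View pics/w13c.png

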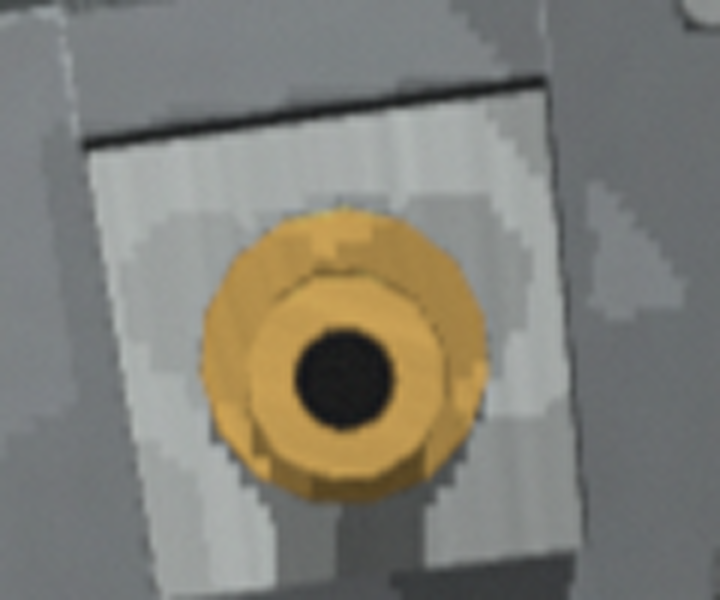

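Run:
```python
from h import *
s={'position':np.array([.59902355,-.30767871,.1301495]),'ee_rot':np.array([[-.001,1,0],[1,.001,0],[0,0,-1]])}
c=cam('wrist',s); print(back(c,257,132.4,.085), back(c,200+345/6-.4,70+356/6-.4,.057))
e=[(88,150),(545,88),(580,548),(160,600)]
q=[back(c,200+u/6-.4,70+v/6-.4,.052) for u,v in e]; print(np.array(q)); print(np.mean(q,0))
```

```text
[ 0.5986821  -0.24885352  0.085     ] [ 0.59882323 -0.2485063   0.057     ]
[[ 0.56738202 -0.22434827  0.052     ]
 [ 0.62291492 -0.217158    0.052     ]
 [ 0.62962331 -0.27325872  0.052     ]
 [ 0.5745343  -0.28030325  0.052     ]]
[ 0.59861364 -0.24876706  0.052     ]
```

Call:
move_arm(
  commands=[
    [30, 0, 0, 0, -1],
    [59.5, 0, 0, 0, -1],
    [59.5, 0, 0, 0, -1],
    [59.5, 0, 10, 0, -1],
    [59.5, 0, 25, 0, -1],
    [59.5, 0, 30, 0, -1],
    [59.5, 0, 30, 0, -1],
  ],
)

```text
t: 19.3
position: [0.5981, -0.2494, 0.098]
ee_rot: [[0.001, 1.0, -0.002], [1.0, -0.001, 0.002], [0.002, -0.002, -1.0]]
contact_force: [0.3, 0.0, 0.3]
gripper_width: 0.0002
```

Call:
move_arm(
  commands=[
    [0, 0, 0, 0, -1],
    [0, 0, 1, 0, -1],
    [0, 0, 2, 0, -1],
    [0, 0, 3, 0, -1],
    [0, 0, 4, 0, -1],
    [0, 0, 4, 0, -1],
  ],
)

```text
t: 19.9
position: [0.5988, -0.2491, 0.0958]
ee_rot: [[-0.0, 1.0, -0.0], [1.0, 0.0, 0.0], [0.0, -0.0, -1.0]]
contact_force: [-0.2, 0.1, -0.6]
gripper_width: -0.0001
```

Call:
move_arm(
  commands=[
    [0, 0, 0.5, 0, -1],
    [0, 0, 1, 0, -1],
    [0, 0, 1.5, 0, -1],
    [0, 0, 2, 0, -1],
    [0, 0, 2, 0, -1],
  ],
)

```text
t: 20.4
position: [0.5988, -0.2491, 0.0938]
ee_rot: [[-0.0, 1.0, -0.0], [1.0, 0.0, 0.0], [0.0, -0.0, -1.0]]
contact_force: [-0.2, -0.2, -0.0]
gripper_width: -0.0002
```

Call:
move_arm(
  commands=[
    [0, 0, 0.5, 0, -1],
    [0, 0, 1, 0, -1],
    [0, 0, 1.5, 0, -1],
    [0, 0, 2, 0, -1],
    [0, 0, 2, 0, -1],
  ],
)

```text
t: 20.9
position: [0.5989, -0.2492, 0.0925]
ee_rot: [[-0.0, 1.0, 0.0], [1.0, 0.0, -0.0], [-0.0, 0.0, -1.0]]
contact_force: [-2.4, 1.6, 6.1]
gripper_width: -0.0004
```

Call:
move_arm(
  commands=[
    [0, 0, 0.5, 0, -1],
    [0, 0, 1, 0, -1],
    [0, 0, 1.5, 0, -1],
    [0, 0, 2, 0, -1],
    [0, 0, 2, 0, -1],
  ],
)

```text
t: 21.4
position: [0.599, -0.2492, 0.0912]
ee_rot: [[-0.0, 1.0, 0.001], [1.0, 0.0, -0.001], [-0.001, 0.001, -1.0]]
contact_force: [-3.5, 1.9, 11.0]
gripper_width: 0.0001
```

Call:
move_arm(
  commands=[
    [0, 0, 0.5, 0, -1],
    [0, 0, 1, 0, -1],
    [0, 0, 1.5, 0, -1],
    [0, 0, 2, 0, -1],
    [0, 0, 2, 0, -1],
  ],
)

```text
t: 21.9
position: [0.599, -0.2492, 0.09]
ee_rot: [[-0.0, 1.0, 0.001], [1.0, 0.0, -0.001], [-0.001, 0.001, -1.0]]
contact_force: [-5.4, 3.8, 15.2]
gripper_width: -0.0001
```

Call:
move_arm(
  commands=[
    [0, 0, 0.5, 0, -1],
    [0, 0, 1, 0, -1],
    [0, 0, 1.5, 0, -1],
    [0, 0, 1.5, 0, -1],
  ],
)

```text
t: 22.3
position: [0.5991, -0.2492, 0.089]
ee_rot: [[-0.0, 1.0, 0.001], [1.0, 0.0, -0.001], [-0.001, 0.001, -1.0]]
contact_force: [-7.7, 4.4, 18.8]
gripper_width: 0.0001
```

Call:
move_arm(
  commands=[
    [0.4, -0.6, 0.3, 0, -1],
    [0.4, -0.6, 0.8, 0, -1],
    [0.4, -0.6, 1.2, 0, -1],
    [0.4, -0.6, 1.2, 0, -1],
  ],
)

```text
t: 22.7
position: [0.599, -0.2492, 0.0884]
ee_rot: [[-0.0, 1.0, 0.003], [1.0, 0.0, -0.002], [-0.002, 0.003, -1.0]]
contact_force: [-5.7, 2.7, 21.5]
gripper_width: -0.0001
```

Call:
move_arm(
  commands=[
    [0.2, -0.3, 0.4, 0, -1],
    [0.2, -0.3, 0.8, 0, -1],
    [0.2, -0.3, 0.8, 0, -1],
  ],
)

```text
t: 23.0
position: [0.599, -0.2492, 0.0881]
ee_rot: [[-0.0, 1.0, 0.004], [1.0, 0.0, -0.003], [-0.003, 0.004, -1.0]]
contact_force: [-6.4, 3.3, 23.0]
gripper_width: -0.0001
```

Call:
move_arm(
  commands=[
    [0, 0, 0.4, 0, -1],
    [0, 0, 0.8, 0, -1],
    [0, 0, 0.8, 0, -1],
  ],
)

```text
t: 23.3
position: [0.599, -0.2492, 0.0875]
ee_rot: [[-0.0, 1.0, 0.004], [1.0, 0.0, -0.003], [-0.003, 0.004, -1.0]]
contact_force: [-7.4, 4.3, 24.8]
gripper_width: -0.0
```

Call:
move_arm(
  commands=[
    [0, 0, 0.4, 0, -1],
    [0, 0, 0.4, 0, -1],
  ],
)

```text
t: 23.5
position: [0.599, -0.2492, 0.0873]
ee_rot: [[-0.0, 1.0, 0.004], [1.0, 0.0, -0.003], [-0.003, 0.004, -1.0]]
contact_force: [-6.1, 3.3, 26.0]
gripper_width: 0.0
```

Call:
move_arm(
  commands=[
    [0, 0, -1, 0, -1],
    [0, 0, -2, 0, -1],
    [0, 0, -4, 0, -1],
    [0, 0, -6, 0, -1],
    [0, 0, -9, 0, -1],
    [0, 0, -15, 0, -1],
    [0, 0, -30, 0, -1],
    [0, 0, -30, 0, -1],
  ],
)

```text
t: 24.3
position: [0.5987, -0.249, 0.1156]
ee_rot: [[0.0, 1.0, 0.003], [1.0, -0.0, -0.002], [-0.002, 0.003, -1.0]]
contact_force: [-0.7, 0.0, 0.6]
gripper_width: -0.0001
```

Call:
move_arm(
  commands=[
    [-40, 0, 0, 0, -1],
    [-80, 0, 0, 0, -1],
    [-110, 0, 30, 0, -1],
    [-110, 0, 55, 0, -1],
    [-110, 0, 55, 0, -1],
    [-110, 0, 55, 0, -1],
  ],
)

```text
t: 24.9
position: [0.5981, -0.3581, 0.0587]
ee_rot: [[-0.0, 1.0, -0.0], [1.0, 0.0, 0.0], [0.0, -0.0, -1.0]]
contact_force: [0.3, 0.4, 1.3]
gripper_width: 0.0001
```

Run:
```python
from h import *
s,_=snap('wrist','w14'); print(s['t'],s['position'],s['contact_force'],s['gripper_width'])
c=cam('wrist',s); print(proj(c,[.5987,-.2487,.052]))
snap('scene','s14'); x,y=proj(cam('scene'),[.5985,-.2476,.06]).astype(int); crop('s14',x-35,y-40,x+35,y+30,9,'s14c')
```

```text
24.9 [ 0.59812385 -0.35814825  0.05873719] [0.327582   0.35320877 1.2710568 ] 9.821797630939063e-05
[259.38412659  26.04542919]
```

View pics/w14.png

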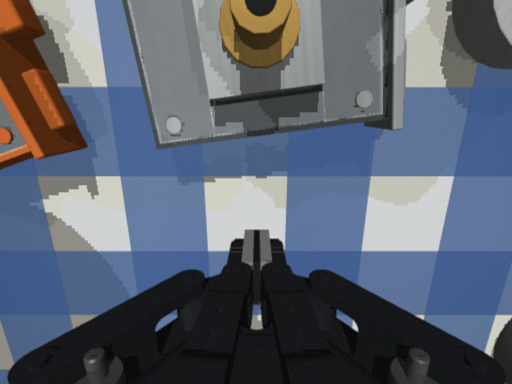

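View pics/s14c.png

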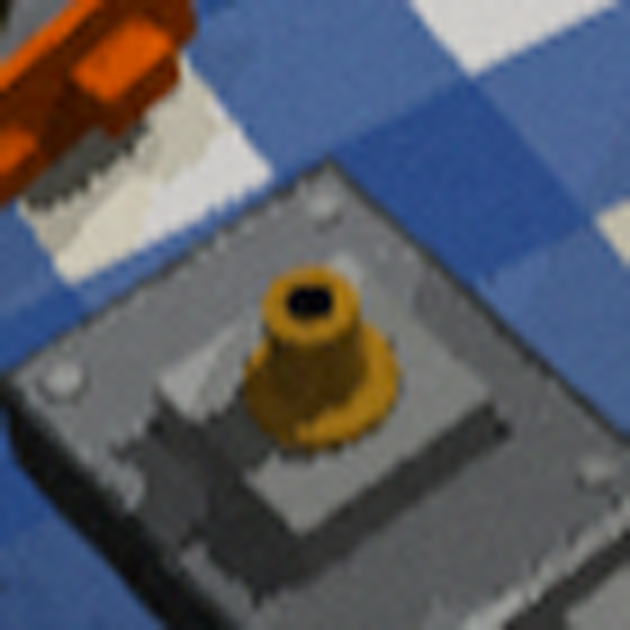

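Run:
```python
from h import *
c=cam('scene');x,y=proj(c,[.5985,-.2476,.06]).astype(int)
g=lambda q:(proj(c,q)-[x-35,y-40]+.5)*9-.5
for q in [[.5674,-.2243,.052],[.6229,-.2172,.052],[.6296,-.2733,.052],[.5745,-.2803,.052]]: print(g(q))
t=np.linspace(0,6.28,300)
for gap in (0,.001,.002):
    E=lambda z,r:np.array([g([.5987+r*np.cos(a),-.2487+r*np.sin(a),.052+gap+z]) for a in t])
    u=E(0,.018);w=E(.005,.018);n=E(.033,.011)
    print(gap,'under bottom',u[:,1].max(),'x',u[:,0].min(),u[:,0].max(),'sh top left',w[:,0].min(),w[:,0].max(),'neck top v',n[:,1].min(),n[:,1].max(),n[:,0].min(),n[:,0].max())
```

```text
[343.34320591 255.35990728]
[491.44440097 398.4970898 ]
[294.74844589 539.64211659]
[149.81781601 387.78176263]
0 under bottom 458.6920628045862 x 242.5759789435256 398.5357056110257 sh top left 240.3651673507884 396.98966427750736 neck top v 268.26697972627755 347.8716983235078 258.92024610836665 356.96653980151484
0.001 under bottom 456.19178489158844 x 242.1353079011621 398.2275368301853 sh top left 239.92075864751746 396.67889020215625 neck top v 265.596436854914 345.21809718166185 258.481463836456 356.61345111845833
0.002 under bottom 453.68722842236315 x 241.6938931084028 397.9188496179562 sh top left 239.47559670732358 396.36759110442836 neck top v 262.92131122869205 342.5598525071182 258.041920353533 356.259751136619
```

Call:
move_arm(
  commands=[
    [0, 0, -40, 0, -1],
    [0, 0, -60, 0, -1],
    [0, 0, -60, 0, -1],
    [0, 0, -60, 0, -1],
    [0, 0, -60, 0, -1],
  ],
)

```text
t: 25.5
position: [0.5977, -0.358, 0.1175]
ee_rot: [[-0.0, 1.0, -0.001], [1.0, 0.0, 0.001], [0.001, -0.001, -1.0]]
contact_force: [0.3, 0.4, -1.1]
gripper_width: -0.0
```

Run:
```python
from h import *
s=bot.sense(); print(s['t'],s['position'],s['contact_force']); print(bot.sign_off())
```

```text
25.5 [ 0.59769935 -0.35797559  0.11748802] [ 0.34051646  0.43269244 -1.13624979]
the job is handed in; nothing more can be done
None
```

I took the shouldered bushing out of the tray and pressed it, narrow end down, into the bore of the grey lock case's block. I let go and handed the job in at 25.5 s.

- **Pressing:** It went in with one jump. The push peaked at a reading of about 26 N, roughly 28 N once the sensor's offset is allowed for. A second press to about 26 N on the neck's top with shut jaws met only the block's spring, about 4 N/mm, so the bushing did not move any further in.
- **Centring and release:** The last wrist view measurement, taken before the second press, put the bushing within about 0.3 mm of the block's centre and upright. The block's corners fit its rest height. The gripper is clear and touches nothing. I saw nothing else moved in the pictures I took.
- **What disagreed:** The touch heights, and partly the scene picture, put the bushing about 1 mm higher than nominal. That is within the 2 mm calibration, so I rely on the force evidence for flushness; no picture shows the seam itself.

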